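# Set a kiln shelf with unfired ware

## Task

Set the cream kiln shelf for firing: stand the dark grey jar on the red disc, and stand the pale grey cup, lifted off the brown cup it is nested in, on the blue disc. Stand the white tree midway between the two discs, and put the lid on the jar. The ware is fragile: set everything down gently and upright, and leave the brown cup, the jug and the cream kiln prop standing where they are.

Things in the scene. Friction and masses are not known exactly. Their poses are not given: they have to be found in the camera images.
- shelf: cream kiln shelf lying fixed on the bench, a flat slab 190 (its x) x 320 (its y) x 12 mm. Origin: centre of its underside, on the bench; its top is at z = 12 mm. Turned a little, up to 0.2 rad. The two discs lie on its long centre line (y axis), 105 mm either side of its centre, so its centre is the point midway between them
- disc_red: red painted round disc, 74 mm across, flush on the shelf top (0.8 mm, nothing to bump into). Origin: its centre, at the level of the shelf top. The two discs change places from start to start
- disc_blue: blue painted round disc, same size and kind as the red one, 210 mm from it. Origin: its centre, at the level of the shelf top
- jar: dark grey straight round jar, open at the top, loose, upright: 60 mm outside diameter, 80 mm high, walls 4 mm, about 0.25 kg. Origin: centre of its underside, z up. Grasp it across the outside
- lid: dark grey round lid of the jar, lying loose right way up on the bench: under it a locating boss 38 mm across and 6 mm deep (which goes into the 52 mm mouth of the jar), then a plate 62 mm across from 6 to 12 mm, then a grip knob 20 mm across from 12 to 36 mm. Origin: centre of the underside of the boss, z up. When it is on the jar its origin is 74 mm above the jar's origin
- tree: white ceramic fir tree, loose, upright, 130 mm high: foot 70 mm across, three tiers narrowing upward to 24 mm at 102 mm, then a plain cylindrical top 20 mm across from 102 to 130 mm, by which it can be picked. About 0.25 kg. Origin: centre of its underside, z up
- cup_top: pale grey cup, loose, 60 mm high, 0.12 kg: foot 35 mm wide, body tapering out to 50 mm, collar 62 mm wide from 36 to 60 mm. Origin: centre of its underside, z up. It starts nested in the brown cup with 2 mm of play, origin 24 mm above that cup's, collar (60 to 84 mm above the bench) resting on the brown rim: grip only the collar, above the brown rim, and lift straight up
- cup_low: brown clay cup under the pale one, same shape but with a collar 72 mm across from 36 to 60 mm; loose, about 0.22 kg; stays where it is. Origin: centre of its underside, on the bench
- jug: grey-green jug standing loose beyond the shelf, 60 mm across, 100 mm high; to be left alone. Origin: centre of its underside
- prop: cream tubular kiln prop standing loose at the far left of the ware, 44 mm across, 60 mm high; to be left alone. Origin: centre of its underside

How it is judged:
By the outcome, as a careful person would: the job done as asked, in the order asked, and still so for the second after the job is handed in, with the robot touching nothing.
It also fails if it takes over 133 s, if anything falls off the work surface, if the arm or the gripper's body presses on something with over 40 N, if the wrist force passes 120 N, or if a joint passes its speed limit or range.

## Robot

A 7-joint arm with a two-finger parallel gripper is mounted at the origin on the work surface. World frame = base frame: x ahead of the robot, y to its left, z up, the work surface at z = 0. Lengths are in m, angles in rad, forces in N, time in s.
With the tool pointing down it reaches from about 0.425 to 0.925 m from the base axis. Payload 6.8 kg.
Tool frame: the origin (TCP) lies where the fingers leave the gripper's body, on its centre line; the fingertips stand 73 mm ahead of it and the grasp point (between the pads) lies 54 mm ahead of it; z points along the fingers, y is the line along which they close (so a half turn about z gives the same grasp; the last joint's range is limited). The gripper opens to 85 mm and grips with 20 to 120 N. Pads are 22 mm wide; open, the fingers measure 114 mm over their backs; the gripper's body (76 mm by 85 mm) begins 54 mm behind the grasp point. The pads swing forward as they close: fully open they stand 13 mm farther back than shut.
Start: joints at [1.117, 0.477, 0.022, 1.555, -0.011, 1.109, -0.083], TCP at [0.229, -0.635, 0.304] pointing down, gripper open.
Joint ranges: [-2.96, 2.96], [-0.34, 2.1], [-1.41, 1.46], [0.24, 2.44], [-1.37, 4.51], [0.17, 1.92], [-2.96, 2.96]. Speed limits (rad/s): [2.39, 2.39, 3.14, 3.14, 3.14, 3.14, 3.14].

## Interface

Orientations are given as a rotation vector (axis times angle).
In Python, from bench import r gives the robot as it stands.
- The arm moves only by the shell command python3 drive.py 'ROWS' [OPENING] [FORCE]. ROWS is a JSON list that holds a single list of rows (three levels of brackets), with 1 to 5 rows, each of 6 numbers: dx, dy, dz in cm, then a rotation vector rx, ry, rz in units of 0.05 rad; each row is the pose to reach, as a shift and turn from the pose commanded when the command began, along the tool's axes at that moment; what a row does not reach only later rows make up. A row lasts 1/10 s, in which the tool goes at most 0.05 m and 0.15 rad, less where a joint would pass 70% of its speed; a pose out of reach is approached as far as the arm can. OPENING is the finger opening in m, set as the command begins (- or left out keeps the last). The fingers move at their own pace and stop on an object; FORCE is the grip in N (left out, the last holds). Time passes only in rows, so rows that do not move let the fingers close. It prints the time, the measured TCP pose, the force, the opening and the grip force at its end. Input that does not fit is refused with a message, and nothing moves.
- r.get_obs(): the state, without advancing time (a new reading comes with each control period).
- r.grab_frame(name): name is "scene" or "top" or "wrist"; returns (picture, depth): 480x640x3 uint8, blue, green, red; 480x640 float32, m along the optical axis (not along the pixel's ray), 0 where there is no reading.
- r.camera_info(name): a dict with "camera_matrix" (3x3 intrinsics, pixels), "k1" (the pictures are not rectified: a ray, as slopes to the right and down, at radius r is drawn at 1 + k1 r^2 times it, then the intrinsics apply), "R" (3x3) and "t" (3): a world point X has camera coordinates R X + t. Camera axes: x right, y down, z forward; pixel columns grow to the right and rows downward; lengths in m; the calibration is good to about 2 mm. A picture is of the moment at which its call begins: read the wrist's pose just before it. camera_info takes no time and is no camera call; for the wrist camera it gives the pose at the moment of the call.
- r.hand_in(): hands the job in; it is judged then, once.
The state is a dict: "clock": time; "joints": joint angles; "qvel": joint speeds; "tau": joint torques, N m; "tcp_pos": TCP position; "orientation": TCP orientation; "contact_force": force on the tool from outside, world axes, zero at the start; "moment": the same for the moment, N m; "grip_width": finger opening in m; "gripper_force": force on a finger pad.
Only numpy, scipy, OpenCV 4.12 (cv2) and the standard library are available. Lean on these libraries where they do the work, as an engineer would, in place of code of your own. Each camera call takes 0.05 s, during which the arm holds its last target. There are 200 camera calls.

## Working session

There is one attempt and no reset: what is moved stays moved. The work goes in short steps, Python scripts to look and compute and a shell command to move; the robot and the scene stay as the last step left them, time stands still between calls to the robot, and variables do not carry over. Pictures are saved under pics/ and viewed, at most 14 in all, crops included, and the job is handed in when it is done.

```bash
ls; mkdir -p pics
python3 - <<'E'
from bench import r
import cv2
o=r.get_obs(); print(o['clock'],o['tcp_pos'],o['orientation'],o['grip_width'])
for n in("scene","top"):
    p,d=r.grab_frame(n); cv2.imwrite(f'pics/{n}0.png',p)
    import numpy as np; np.savez(f'{n}0.npz',p=p,d=d); c=r.camera_info(n);print(n,c)
E
```

```text
bench.py
drive.py
pics
0.0 [ 0.22863643 -0.63460659  0.30292074] [-3.09297838e+00 -5.40178764e-01  6.71657663e-04] 0.08550610531368297
scene {'camera_matrix': array([[436.74834663,   0.        , 318.47932921],
       [  0.        , 436.74834663, 237.14717787],
       [  0.        ,   0.        ,   1.        ]]), 'k1': -0.07564928903676969, 'R': array([[-0.57419292,  0.8185114 ,  0.01848169],
       [ 0.49337718,  0.36394664, -0.79001379],
       [-0.65336164, -0.44450189, -0.61281044]]), 't': array([ 0.28253373, -0.24026844,  1.4156649 ])}
top {'camera_matrix': array([[567.19793558,   0.        , 318.20219381],
       [  0.        , 567.19793558, 247.77354273],
       [  0.        ,   0.        ,   1.        ]]), 'k1': -0.044360535012820265, 'R': array([[-0.00179202, -0.99999517,  0.0025384 ],
       [-0.99699343,  0.00158999, -0.07746984],
       [ 0.07746543, -0.0026696 , -0.99699146]]), 't': array([0.0159373 , 0.56909915, 1.31188064])}
```
View pics/top0.png

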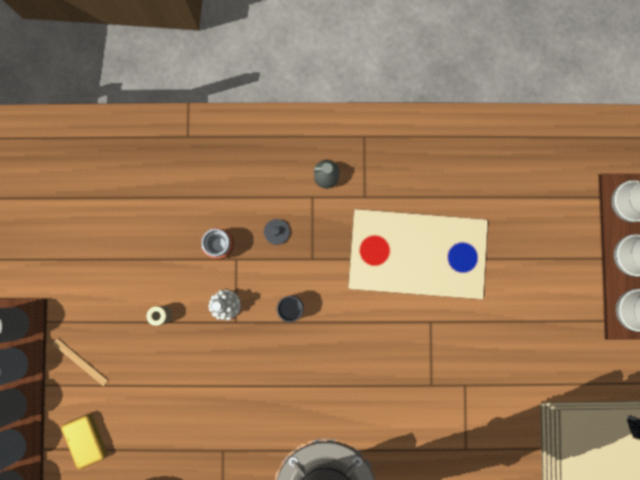

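View pics/scene0.png

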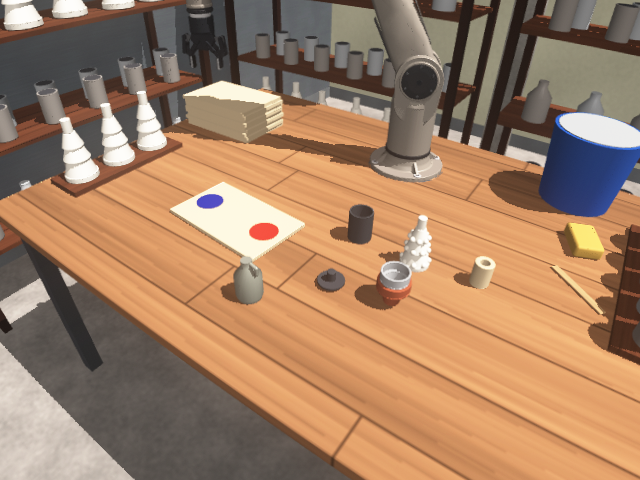

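Top view: jar (290,309), tree (225,305), nested cups (216,243), lid (277,232), red disc (375,250), blue disc (463,257), jug (327,175), prop (157,316). The scene view agrees with this, and nothing is occluded.

Create h.py:
```python
import numpy as np, cv2
from scipy.spatial.transform import Rotation as Ro
def rays(c,uv):
    K=c["camera_matrix"]; return cv2.undistortPoints(np.asarray(uv,float).reshape(-1,1,2),K,np.array([c["k1"],0,0,0,0.])).reshape(-1,2)
def onplane(c,uv,z):
    R,t=np.array(c["R"]),np.array(c["t"]); s=rays(c,uv)
    d=np.c_[s,np.ones(len(s))]@R; o=-R.T@t
    return o+d*((z-o[2])/d[:,2])[:,None]
def cloud(c,depth):
    R,t=np.array(c["R"]),np.array(c["t"]); v,u=np.mgrid[:480,:640]
    s=rays(c,np.c_[u.ravel(),v.ravel()]); Z=depth.ravel()
    X=(np.c_[s,np.ones(len(s))]*Z[:,None]-t)@R; X[Z==0]=np.nan
    return X.reshape(480,640,3)
def circ(P):
    A=np.c_[2*P,np.ones(len(P))]; x=np.linalg.lstsq(A,(P**2).sum(1),rcond=None)[0]
    return x[0],x[1],np.sqrt(x[2]+x[0]**2+x[1]**2)
def outline(c,mask,z):
    "circle through the largest contour of the mask, cast on plane z"
    k=max(cv2.findContours(mask.astype(np.uint8),cv2.RETR_EXTERNAL,cv2.CHAIN_APPROX_NONE)[0],key=cv2.contourArea)
    P=onplane(c,k.reshape(-1,2),z)[:,:2]; return circ(P)
```

Run:
```python
from bench import r
from h import *
seed=dict(jar=(290,309,.08),tree=(225,305,.13),cup=(216,243,.084),lid=(277,232,.036),jug=(327,175,.1),prop=(157,316,.06))
C={n:r.camera_info(n) for n in("top","scene")}
D={n:np.load(n+'0.npz') for n in C}
X={n:cloud(C[n],D[n]['d']) for n in C}
for o,(u,v,h) in seed.items():
    c0=onplane(C['top'],[(u,v)],h*.7)[0]
    for n in C:
        x=X[n]; near=np.hypot(x[...,0]-c0[0],x[...,1]-c0[1])<.055
        m=near&(x[...,2]>.006); P=x[m]
        zt=np.nanpercentile(P[:,2],97)
        m2=near&(x[...,2]>zt-.008); Q=x[m2][:,:2].astype(np.float32)
        (a,b),rad=cv2.minEnclosingCircle(Q)
        print(o,n,'ztop %.3f'%zt,'enc',np.round([a,b,rad],4),'med',np.round(np.median(Q,0),4),len(Q), 'all',np.round((P[:,:2].min(0)+P[:,:2].max(0))/2,4))
for n in C:
    hsv=cv2.cvtColor(D[n]['p'],cv2.COLOR_BGR2HSV); Hh,S,V=cv2.split(hsv)
    z=X[n][...,2]; on=(np.abs(X[n][...,0]-.62)<.3)&(X[n][...,1]<.1)&(X[n][...,1]>-.45)&(S>150)
    for nm,m in(('red',((Hh<6)|(Hh>172))),('blue',abs(Hh-117)<12)):
        print(n,nm,np.round(outline(C[n],m&on&(V>80),.0125),4))
    bx=(X[n][...,2]>.005)&(X[n][...,2]<.02)
    print('shelf',np.round(np.median(X[n][bx&on,2]),4), 'bench',np.round(np.nanmedian(X[n][(abs(X[n][...,0]-.6)<.2)&(abs(X[n][...,1])<.3)][:,2]),4))
o=r.get_obs();R=Ro.from_rotvec(o['orientation']);T=Ro.from_matrix(np.diag([1,-1,-1.]))
print('align',(R.inv()*T).as_rotvec(), r.camera_info('wrist'))
```

```text
jar top ztop 0.082 enc [0.4291 0.0795 0.0299] med [0.4276 0.0794] 132 all [0.4233 0.0876]
jar scene ztop 0.081 enc [0.4278 0.0822 0.0324] med [0.432  0.0817] 177 all [0.4291 0.0809]
tree top ztop 0.131 enc [0.4367 0.2347 0.0102] med [0.4357 0.2347] 71 all [0.4328 0.2263]
tree scene ztop 0.129 enc [0.4376 0.2347 0.0104] med [0.4413 0.2369] 57 all [0.4409 0.2357]
cup top ztop 0.086 enc [0.5782 0.2473 0.0313] med [0.5779 0.2476] 158 all [0.5787 0.2443]
cup scene ztop 0.085 enc [0.5783 0.2472 0.0321] med [0.5814 0.2493] 257 all [0.58   0.2484]
lid top ztop 0.036 enc [0.6103 0.1142 0.0101] med [0.61   0.1137] 56 all [0.6119 0.1048]
lid scene ztop 0.037 enc [0.6104 0.1153 0.0104] med [0.6129 0.1162] 61 all [0.6101 0.1144]
jug top ztop 0.101 enc [0.7447 0.0029 0.0195] med [ 0.7432 -0.0027] 109 all [0.7276 0.0019]
jug scene ztop 0.101 enc [0.7432 0.0033 0.0194] med [ 7.451e-01 -5.000e-04] 133 all [ 0.7459 -0.0012]
prop top ztop 0.063 enc [0.4124 0.3846 0.0222] med [0.4135 0.3827] 189 all [0.4115 0.3823]
prop scene ztop 0.063 enc [0.413  0.3845 0.0227] med [0.4165 0.3848] 226 all [0.4137 0.3839]
top red [ 0.5643 -0.1177  0.0338]
top blue [ 0.1535 -0.0972  0.4269]
shelf 0.012 bench 0.0008
scene red [ 0.5626 -0.1189  0.0341]
scene blue [ 0.5461 -0.3296  0.0316]
shelf 0.013 bench 0.0012
align [-0.00158023  0.00041285  0.3458303 ] {'camera_matrix': array([[407.45145495,   0.        , 321.652692  ],
       [  0.        , 407.45145495, 235.33266321],
       [  0.        ,   0.        ,   1.        ]]), 'k1': 0.02704731434368534, 'R': array([[ 0.33834049, -0.94102127, -0.00216384],
       [-0.90058741, -0.32446777,  0.28924554],
       [-0.2728883 , -0.09591475, -0.95725249]]), 't': array([-0.67590669, -0.03666244,  0.38041579])}
```

Units first: shifts go in cm and turns go in units of 0.05 rad. So 0.164 m is 16.4, -0.1 m is -10, 0.3458 rad is 6.916.

```bash
python3 drive.py '[[[16.4, -10, 0, -0.032, 0.008, 6.916], [16.4, -10, 0, -0.032, 0.008, 6.916], [16.4, -10, 0, -0.032, 0.008, 6.916], [16.4, -10, 0, -0.032, 0.008, 6.916], [16.4, -10, 0, -0.032, 0.008, 6.916]]]' 0.085 
python3 drive.py '[[[20, -15, 0, 0, 0, 0], [20, -15, 0, 0, 0, 0], [20, -15, 0, 0, 0, 0], [20, -15, 0, 0, 0, 0], [20, -15, 0, 0, 0, 0]]]'
python3 - <<'E'
from bench import r
from h import *
o=r.get_obs();R=Ro.from_rotvec(o['orientation']);T=Ro.from_matrix(np.diag([1,-1,-1.]))
print(o['clock'],o['tcp_pos'],(R.inv()*T).as_rotvec(),o['joints'].round(2) if hasattr(o['joints'],'round') else o['joints'])
c=r.camera_info('wrist');p,d=r.grab_frame('wrist');cv2.imwrite('pics/w1.png',p);np.savez('w1.npz',p=p,d=d,R=c['R'],t=c['t'])
t=np.load('top0.npz');c=r.camera_info('top');Hh,S,V=cv2.split(cv2.cvtColor(t['p'],cv2.COLOR_BGR2HSV))
for nm,m in(('red',((Hh<6)|(Hh>172))),('blue',abs(Hh-117)<12)):
    q=np.zeros_like(Hh);q[205:305,345:495]=1
    print(nm,outline(c,m&(S>150)&(V>80)&(q>0),.0125))
E
```

```text
clock: 0.6
tcp_pos: [0.3549, -0.4793, 0.3036]
orientation: [-3.14, -0.017, -0.004]
contact_force: [0.4, 0.0, -0.5]
grip_width: 0.0848
gripper_force: 0.0
clock: 1.1
tcp_pos: [0.5502, -0.3346, 0.3035]
orientation: [3.14, -0.001, 0.0]
contact_force: [-0.5, -0.5, -0.0]
grip_width: 0.0849
gripper_force: 0.0
1.1 [ 0.55016586 -0.3345638   0.30354828] [ 0.00158092 -0.00010373 -0.00062075] [ 0.48  0.43 -0.04  1.63  0.02  1.08 -1.14]
red (np.float64(0.5642577123311948), np.float64(-0.1176601332691011), np.float64(0.03378440296687111))
blue (np.float64(0.15347415856915578), np.float64(-0.09722940701860279), np.float64(0.42692744899229196))
```

View pics/w1.png

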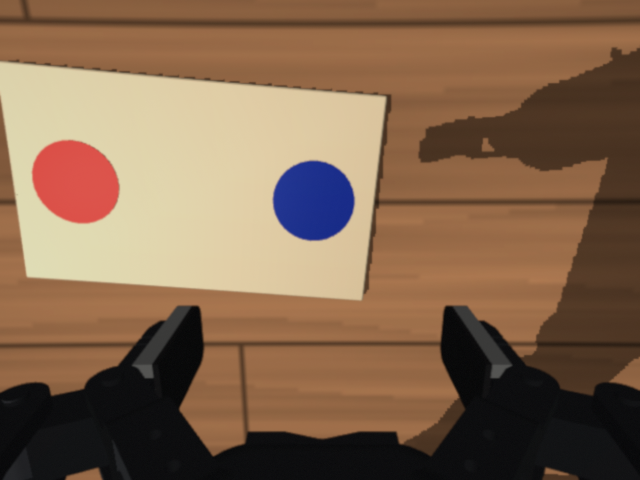

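The wrist view shows the red disc at (76,181), the blue disc at (314,200) and the open fingers below them.

```bash
python3 - <<'E'
from bench import r
from h import *
w=np.load('w1.npz');c=dict(r.camera_info('wrist'),R=w['R'],t=w['t'])
t=np.load('top0.npz')
for n,cc,p in(('wrist',c,w['p']),('top',r.camera_info('top'),t['p']),('scene',r.camera_info('scene'),np.load('scene0.npz')['p'])):
    b,g,rr=[p[...,i].astype(int) for i in range(3)]
    Z=np.zeros(b.shape,bool)
    if n=='wrist': Z[20:300,:400]=1
    elif n=='top': Z[205:305,345:495]=1
    else: Z[180:260,170:305]=1
    C=[]
    for nm,m in(('red',rr>1.7*np.maximum(b,g)),('blue',b>1.7*np.maximum(rr,g))):
        C.append(np.array(outline(cc,m&Z,.0125))); print(n,nm,C[-1].round(4))
    v=C[1][:2]-C[0][:2];print(' mid',((C[0]+C[1])/2)[:2].round(4),np.hypot(*v),np.arctan2(v[0],-v[1]))
E
python3 drive.py '[[[-5, -20, 0, 0, 0, 0], [-5, -20, 0, 0, 0, 0], [-5, -20, 0, 0, 0, 0], [-5, -20, 0, 0, 0, 0], [-5, -20, 0, 0, 0, 0]]]' - 
python3 drive.py '[[[-1.5, -21.46, 0, 0, 0, 0], [-1.5, -21.46, 0, 0, 0, 0], [-1.5, -21.46, 0, 0, 0, 0], [-1.5, -21.46, 0, 0, 0, 0], [-1.5, -21.46, 0, 0, 0, 0]]]'
python3 - <<'E'
from bench import r
from h import *
c=r.camera_info('wrist');o=r.get_obs();print(o['tcp_pos']);p,d=r.grab_frame('wrist');cv2.imwrite('pics/w2.png',p);np.savez('w2.npz',p=p,d=d,R=c['R'],t=c['t'])
X=cloud(c,d)
for nm,x,y,h in(('jar',.4288,.08,.08),('tree',.437,.2347,.13),('cup',.578,.247,.084),('lid',.61,.1147,.036),('plate',.61,.1147,.012)):
    m=(np.hypot(X[...,0]-x,X[...,1]-y)<.045)&(abs(X[...,2]-h)<.005)
    if m.sum()>9: print(nm,m.sum(),cv2.minEnclosingCircle(X[m][:,:2].astype(np.float32)),np.median(X[m][:,2]))
E
```

```text
wrist red [ 0.5652 -0.1193  0.0362]
wrist blue [ 0.5483 -0.3289  0.0357]
 mid [ 0.5567 -0.2241] 0.21025966443413502 -0.08054740953879475
top red [ 0.5641 -0.118   0.0345]
top blue [ 0.5472 -0.3272  0.0333]
 mid [ 0.5557 -0.2226] 0.2098911333268552 -0.08067564125585873
scene red [ 0.5629 -0.1191  0.0343]
scene blue [ 0.5465 -0.3291  0.0328]
 mid [ 0.5547 -0.2241] 0.21068949818441665 -0.07782364712664064
clock: 1.65
tcp_pos: [0.4979, -0.1295, 0.3033]
orientation: [-3.141, -0.013, 0.001]
contact_force: [0.8, 1.1, 0.2]
grip_width: 0.0849
gripper_force: 0.0
clock: 2.15
tcp_pos: [0.4837, 0.084, 0.3033]
orientation: [-3.141, -0.01, -0.002]
contact_force: [0.0, 0.0, 0.1]
grip_width: 0.0847
gripper_force: 0.0
[0.48368113 0.08400256 0.30332169]
jar 1346 ((0.42931872606277466, 0.07837097346782684), 0.030209647491574287) 0.07987614278168777
tree 767 ((0.437303364276886, 0.23283624649047852), 0.010731675662100315) 0.1300326911605638
cup 2501 ((0.579036295413971, 0.24605193734169006), 0.03174588829278946) 0.08378629404296095
lid 612 ((0.6103382110595703, 0.11320577561855316), 0.01012935396283865) 0.03610199108902929
plate 4285 ((0.610465943813324, 0.11318818479776382), 0.03099745698273182) 0.012271145594852895
```

View pics/w2.png

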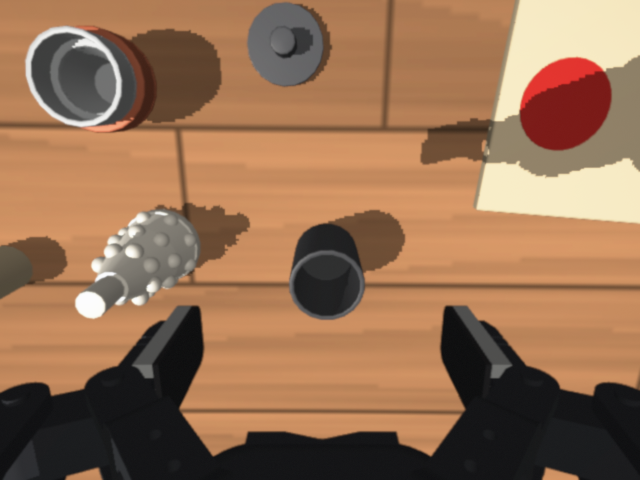

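The wrist view shows the jar rim at (327,285), the tree top at (90,303), the cup rim at (75,75), the lid knob at (283,40) and the red disc at (565,103). All views agree to 1–2 mm, so I'm going for the jar.

```bash
python3 drive.py '[[[-5.45, 0.55, 10, 0, 0, 0], [-5.45, 0.55, 10, 0, 0, 0], [-5.45, 0.55, 10, 0, 0, 0], [-5.45, 0.55, 10, 0, 0, 0], [-5.45, 0.55, 10, 0, 0, 0]]]'
python3 drive.py '[[[0, 0, 0, 0, 0, 0], [0, 0, 0, 0, 0, 0]]]'
```

```text
clock: 2.7
tcp_pos: [0.431, 0.0727, 0.2037]
orientation: [3.14, -0.002, 0.003]
contact_force: [0.7, 0.2, 0.1]
grip_width: 0.0851
gripper_force: 0.0
clock: 2.9
tcp_pos: [0.4312, 0.0736, 0.2042]
orientation: [3.141, -0.001, 0.005]
contact_force: [0.1, 0.1, -0.8]
grip_width: 0.0851
gripper_force: 0.0
```

```bash
python3 drive.py '[[[-0.2, -0.5, 3, 0, 0, 0], [-0.2, -0.5, 6, 0, 0, 0], [-0.2, -0.5, 8.5, 0, 0, 0], [-0.2, -0.5, 10, 0, 0, 0], [-0.2, -0.5, 10, 0, 0, 0]]]'
python3 drive.py '[[[0, 0, 0, 0, 0, 0], [0, 0, 0, 0, 0, 0]]]'
```

```text
clock: 3.4
tcp_pos: [0.4276, 0.0783, 0.102]
orientation: [3.14, 0.0, -0.002]
contact_force: [-0.5, 0.1, 0.5]
grip_width: 0.0854
gripper_force: 0.0
clock: 3.6
tcp_pos: [0.4288, 0.0787, 0.1042]
orientation: [3.141, -0.0, 0.005]
contact_force: [0.8, 0.1, -0.3]
grip_width: 0.0849
gripper_force: 0.0
```

```bash
python3 drive.py '[[[0, 0, 0, 0, 0, 0], [0, 0, 0, 0, 0, 0], [0, 0, 0, 0, 0, 0], [0, 0, 0, 0, 0, 0], [0, 0, 0, 0, 0, 0]]]' 0.05 40
python3 drive.py '[[[0, 0, 0, 0, 0, 0], [0, 0, 0, 0, 0, 0], [0, 0, 0, 0, 0, 0]]]'
```

```text
clock: 4.1
tcp_pos: [0.4285, 0.0787, 0.1042]
orientation: [3.14, -0.001, 0.004]
contact_force: [-2.7, 0.1, 10.4]
grip_width: 0.0593
gripper_force: 41.2
clock: 4.4
tcp_pos: [0.4285, 0.0787, 0.1042]
orientation: [3.14, -0.001, 0.004]
contact_force: [-2.0, -0.2, 10.5]
grip_width: 0.0594
gripper_force: 41.2
```

To row units: -0.12 m is -12, -0.09 m is -9.

```bash
python3 drive.py '[[[0, 0, -1, 0, 0, 0], [0, 0, -3, 0, 0, 0], [0, 0, -6, 0, 0, 0], [0, 0, -9, 0, 0, 0], [0, 0, -12, 0, 0, 0]]]'
python3 drive.py '[[[2, 3, 0, 0, 0, 0], [4.5, 6.5, 0, 0, 0, 0], [7, 10, 0, 0, 0, 0], [9.5, 13.5, 0, 0, 0, 0], [11.5, 16.5, 0, 0, 0, 0]]]'
python3 drive.py '[[[1.6, 2.5, 0, 0, 0, 0], [2.1, 3.3, 0, 0, 0, 0], [2.1, 3.3, 0, 0, 0, 0], [2.1, 3.3, 0, 0, 0, 0], [2.1, 3.3, 0, 0, 0, 0]]]'
python3 - <<'E'
from bench import r
from h import *
o=r.get_obs();c=r.camera_info('wrist');print(o['tcp_pos'],o['grip_width'],o['contact_force']);p,d=r.grab_frame('wrist');cv2.imwrite('pics/w3.png',p)
X=cloud(c,d);x,y,z=o['tcp_pos'];
m=(np.hypot(X[...,0]-x,X[...,1]-y)<.04)&(X[...,2]>.19)&(X[...,2]<.21);print(m.sum(),cv2.minEnclosingCircle(X[m][:,:2].astype(np.float32)),np.median(X[m][:,2]))
b,g,rr=[p[...,i].astype(int) for i in range(3)]
print(outline(c,b>1.7*np.maximum(rr,g),.0125))
E
```

```text
clock: 4.9
tcp_pos: [0.4271, 0.0784, 0.2246]
orientation: [3.14, 0.0, 0.0]
contact_force: [0.4, -0.4, -3.3]
grip_width: 0.0592
gripper_force: 44.0
clock: 5.4
tcp_pos: [0.5434, -0.0887, 0.2239]
orientation: [3.14, -0.002, 0.001]
contact_force: [0.7, 1.1, -2.6]
grip_width: 0.0594
gripper_force: 44.0
clock: 5.9
tcp_pos: [0.563, -0.1176, 0.2235]
orientation: [3.141, 0.004, -0.0]
contact_force: [-0.7, 0.7, -3.9]
grip_width: 0.0593
gripper_force: 44.0
[ 0.56303931 -0.11764972  0.22354365] 0.05931968274393525 [-0.72032467  0.67240339 -3.93307214]
12398 ((0.5666519403457642, -0.11679354310035706), 0.039850980043411255) 0.19871799689947828
(np.float64(0.5470577310454248), np.float64(-0.32345906932381807), np.float64(0.032582664395303766))
```

View pics/w3.png

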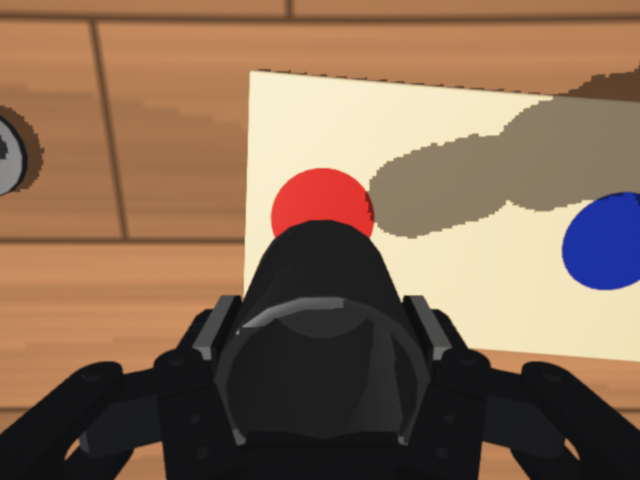

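The wrist view shows the jar held upright, its rim around (323,370), with the red disc at (322,210) ahead of and below it. Next I lower it.

```bash
python3 drive.py '[[[0.1, 0.15, 3, 0, 0, 0], [0.1, 0.15, 6, 0, 0, 0], [0.1, 0.15, 8, 0, 0, 0], [0.1, 0.15, 9.5, 0, 0, 0], [0.1, 0.15, 10.2, 0, 0, 0]]]'
python3 drive.py '[[[0, 0, 0, 0, 0, 0], [0, 0, 0.1, 0, 0, 0], [0, 0, 0.2, 0, 0, 0], [0, 0, 0.2, 0, 0, 0]]]'
python3 drive.py '[[[0, 0, 0.05, 0, 0, 0], [0, 0, 0.1, 0, 0, 0], [0, 0, 0.1, 0, 0, 0]]]'
```

```text
clock: 6.45
tcp_pos: [0.5642, -0.1203, 0.1203]
orientation: [3.141, 0.002, -0.002]
contact_force: [-1.1, -0.3, -3.2]
grip_width: 0.0596
gripper_force: 44.0
clock: 6.85
tcp_pos: [0.5652, -0.1212, 0.1202]
orientation: [3.14, -0.0, 0.003]
contact_force: [0.1, -0.4, -2.1]
grip_width: 0.0592
gripper_force: 44.0
clock: 7.15
tcp_pos: [0.5648, -0.1211, 0.1186]
orientation: [3.14, -0.0, 0.001]
contact_force: [-0.2, 0.3, -2.9]
grip_width: 0.0597
gripper_force: 44.0
```

```bash
python3 drive.py '[[[-0.05, -0.2, 0, 0, 0, 0], [-0.05, -0.2, 0.05, 0, 0, 0], [-0.05, -0.2, 0.1, 0, 0, 0], [-0.05, -0.2, 0.1, 0, 0, 0]]]'
python3 drive.py '[[[0, 0, 0.05, 0, 0, 0], [0, 0, 0.1, 0, 0, 0], [0, 0, 0.1, 0, 0, 0]]]'
```

```text
clock: 7.55
tcp_pos: [0.5643, -0.1191, 0.1174]
orientation: [3.14, 0.0, 0.001]
contact_force: [-1.0, -0.7, -2.6]
grip_width: 0.0591
gripper_force: 44.0
clock: 7.85
tcp_pos: [0.5643, -0.1191, 0.1164]
orientation: [3.14, -0.0, 0.001]
contact_force: [-0.0, -0.5, -1.7]
grip_width: 0.0592
gripper_force: 44.1
```

To row units: 0.0005 m is 0.05.

```bash
python3 drive.py '[[[0, 0, 0.05, 0, 0, 0], [0, 0, 0.05, 0, 0, 0]]]'; python3 drive.py '[[[0, 0, 0.05, 0, 0, 0], [0, 0, 0.05, 0, 0, 0]]]'
```

```text
clock: 8.05
tcp_pos: [0.5643, -0.1191, 0.1164]
orientation: [3.14, -0.0, 0.001]
contact_force: [-1.9, 0.6, 3.4]
grip_width: 0.0592
gripper_force: 44.4
clock: 8.25
tcp_pos: [0.5644, -0.1191, 0.1163]
orientation: [3.14, -0.0, 0.001]
contact_force: [-4.2, 0.1, 8.4]
grip_width: 0.0595
gripper_force: 44.8
```

```bash
python3 drive.py '[[[0, 0, 0, 0, 0, 0], [0, 0, 0, 0, 0, 0], [0, 0, 0, 0, 0, 0], [0, 0, 0, 0, 0, 0], [0, 0, 0, 0, 0, 0]]]' 0.085
python3 drive.py '[[[0, 0, -1, 0, 0, 0], [0, 0, -4, 0, 0, 0], [0, 0, -8, 0, 0, 0], [0, 0, -12, 0, 0, 0], [0, 0, -16, 0, 0, 0]]]'
python3 drive.py '[[[-1, -18, 0, 0, 0, 0], [-1, -18, 0, 0, 0, 0], [-1, -18, 0, 0, 0, 0], [-1, -18, 0, 0, 0, 0]]]'
python3 drive.py '[[[-1, -18.5, 0, 0, 0, 0], [-1, -18.5, 0, 0, 0, 0], [-1, -18.5, 0, 0, 0, 0], [-1, -18.5, 0, 0, 0, 0], [-1, -18.5, 0, 0, 0, 0]]]'
python3 - <<'E'
from bench import r
from h import *
r.grab_frame('wrist')
o=r.get_obs();c=r.camera_info('wrist');print(o['tcp_pos'],(Ro.from_rotvec(o['orientation']).inv()*Ro.from_matrix(np.diag([1,-1,-1.]))).as_rotvec())
p,d=r.grab_frame('wrist');cv2.imwrite('pics/w4.png',p)
X=cloud(c,d)
for nm,x,y,h in(('tree',.437,.233,.13),('cup',.579,.246,.084),('brown',.579,.246,.06),('lid',.61,.1132,.036)):
    m=(np.hypot(X[...,0]-x,X[...,1]-y)<.045)&(abs(X[...,2]-h)<.004)
    if m.sum()>9: P=X[m][:,:2].astype(np.float32);print(nm,m.sum(),cv2.minEnclosingCircle(P))
q,dt=r.grab_frame('top');ct=r.camera_info('top');X=cloud(ct,dt)
m=(np.hypot(X[...,0]-.565,X[...,1]+.119)<.05)&(abs(X[...,2]-.093)<.006)
print('jar top',cv2.minEnclosingCircle(X[m][:,:2].astype(np.float32)),np.median(X[m],0))
E
```

```text
clock: 8.75
tcp_pos: [0.5644, -0.119, 0.1154]
orientation: [3.14, 0.0, 0.001]
contact_force: [-1.1, -0.1, 0.2]
grip_width: 0.0848
gripper_force: 0.0
clock: 9.25
tcp_pos: [0.564, -0.1188, 0.2779]
orientation: [3.14, 0.0, 0.002]
contact_force: [0.6, -1.4, -0.6]
grip_width: 0.0849
gripper_force: 0.0
clock: 9.65
tcp_pos: [0.5535, 0.0657, 0.2764]
orientation: [-3.141, -0.007, -0.003]
contact_force: [-0.1, 0.3, -0.4]
grip_width: 0.085
gripper_force: 0.0
clock: 10.15
tcp_pos: [0.5422, 0.2532, 0.2759]
orientation: [-3.139, -0.014, -0.001]
contact_force: [-0.6, -0.1, -0.9]
grip_width: 0.0846
gripper_force: 0.0
[0.5431571 0.2495723 0.2756293] [-7.65808759e-05 -8.99426171e-04  5.66533209e-03]
tree 726 ((0.43745148181915283, 0.23391547799110413), 0.010483837686479092)
cup 1857 ((0.5784919261932373, 0.24632225930690765), 0.030980251729488373)
brown 2160 ((0.5784965753555298, 0.24633628129959106), 0.035880833864212036)
lid 631 ((0.6102715134620667, 0.11387797445058823), 0.010187816806137562)
jar top ((0.5644568800926208, -0.11980943381786346), 0.03032517060637474) [ 0.5627566  -0.11791362  0.09099496]
```

View pics/w4.png

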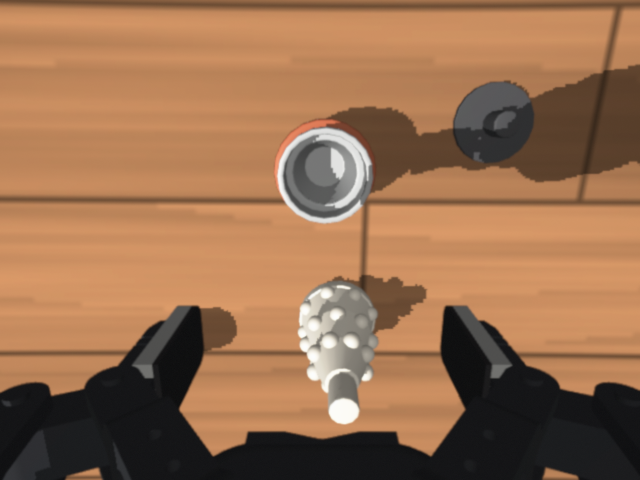

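The wrist view shows the pale cup rim at (325,172) concentric in the brown rim, the tree top at (343,410) and the lid at (494,122). The top camera puts the jar on the red disc within about 1 mm.

```bash
python3 drive.py '[[[3.54, 0.33, 9, 0, 0, 0], [3.54, 0.33, 9, 0, 0, 0], [3.54, 0.33, 9, 0, 0, 0], [3.54, 0.33, 9, 0, 0, 0]]]'
python3 drive.py '[[[0, 0, 0, 0, 0, 0], [0, 0, 0, 0, 0, 0], [0, 0, 0, 0, 0, 0]]]' >/dev/null
python3 - <<'E'
from bench import r
o=r.get_obs();print(o['tcp_pos'],o['orientation'])
E
```

```text
clock: 10.7
tcp_pos: [0.5797, 0.2409, 0.1848]
orientation: [3.139, -0.004, -0.002]
contact_force: [0.3, 0.3, 1.3]
grip_width: 0.0851
gripper_force: 0.0
[0.58003744 0.24321702 0.18708892] [3.14134456e+00 4.19530063e-04 5.48376331e-03]
```

To row units: 0.053 m is 5.3, -0.003 m is -0.3.

```bash
python3 drive.py '[[[-0.15, -0.3, 2, 0, 0, 0], [-0.15, -0.3, 4, 0, 0, 0], [-0.15, -0.3, 4.8, 0, 0, 0], [-0.15, -0.3, 5.3, 0, 0, 0], [-0.15, -0.3, 5.3, 0, 0, 0]]]'
python3 drive.py '[[[0, 0, 0, 0, 0, 0], [0, 0, 0, 0, 0, 0], [0, 0, 0, 0, 0, 0]]]'
python3 - <<'E'
from bench import r
from h import *
c=r.camera_info('wrist');o=r.get_obs();p,d=r.grab_frame('wrist');cv2.imwrite('pics/w5.png',p)
print(o['tcp_pos']);X=cloud(c,d)
m=(np.hypot(X[...,0]-.5785,X[...,1]-.2463)<.034)&(abs(X[...,2]-.084)<.004);print(cv2.minEnclosingCircle(X[m][:,:2].astype(np.float32)))
E
```

```text
clock: 11.5
tcp_pos: [0.5783, 0.2457, 0.1321]
orientation: [3.14, 0.0, 0.001]
contact_force: [-0.5, -0.0, -0.2]
grip_width: 0.0852
gripper_force: 0.0
clock: 11.8
tcp_pos: [0.5786, 0.2458, 0.1326]
orientation: [3.141, -0.0, 0.003]
contact_force: [0.2, 0.2, 0.1]
grip_width: 0.0844
gripper_force: 0.0
[0.57859518 0.24580364 0.13264742]
((0.5787133574485779, 0.24626903235912323), 0.03135241940617561)
```

View pics/w5.png

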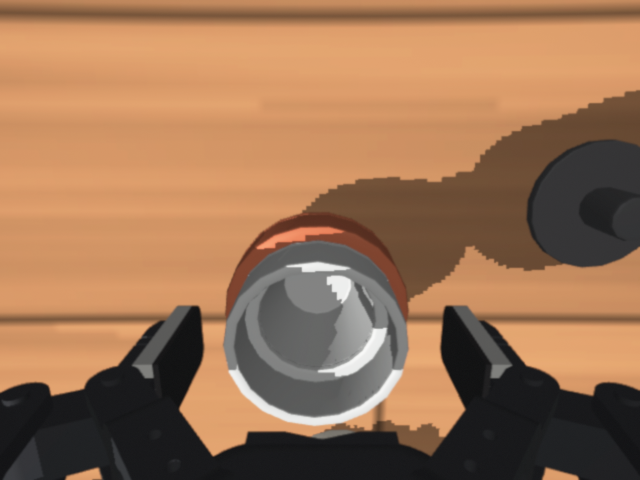

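The wrist view shows the cup rim centred at column 317, while the fingers are centred at 322.5 (the held jar sat at 323). So the cup is about 1.5 mm toward +y, and I shift by that much. I also check the fingertip height from depth.

To row units: -0.0015 m is -0.15.

```bash
python3 drive.py '[[[0, -0.15, 0, 0, 0, 0], [0, -0.15, 0, 0, 0, 0], [0, -0.15, 0, 0, 0, 0]]]'
python3 - <<'E'
from bench import r
from h import *
c=r.camera_info('wrist');p,d=r.grab_frame('wrist')
X=cloud(c,d)
print(X[312:340:9,150:200:10,2].round(3)); print(X[312:340:9,455:500:10,2].round(3))
g=cv2.cvtColor(p,cv2.COLOR_BGR2GRAY);m=(np.hypot(X[...,0]-.5785,X[...,1]-.2463)<.036)&(abs(X[...,2]-.084)<.004);v,u=np.where(m);print(u.min(),u.max())
E
```

```text
clock: 12.15
tcp_pos: [0.5782, 0.2472, 0.132]
orientation: [3.14, 0.0, 0.001]
contact_force: [0.9, 0.5, 0.1]
grip_width: 0.0849
gripper_force: 0.0
[[ 0.     0.001 -0.     0.081  0.081]
 [-0.     0.079  0.087  0.087  0.084]
 [ 0.086  0.093  0.093  0.092  0.086]
 [ 0.092  0.098  0.097  0.093  0.086]]
[[ 0.082  0.081  0.001  0.     0.001]
 [ 0.085  0.088  0.087  0.081 -0.   ]
 [ 0.087  0.094  0.093  0.094  0.086]
 [ 0.087  0.094  0.099  0.098  0.092]]
227 412
```

To row units: 0.003 m is 0.3, -0.0007 m is -0.07.

```bash
python3 drive.py '[[[0, -0.07, 0.3, 0, 0, 0], [0, -0.07, 0.3, 0, 0, 0], [0, -0.07, 0.3, 0, 0, 0]]]'
python3 drive.py '[[[0, 0, 0, 0, 0, 0], [0, 0, 0, 0, 0, 0], [0, 0, 0, 0, 0, 0], [0, 0, 0, 0, 0, 0], [0, 0, 0, 0, 0, 0]]]' 0.066
python3 drive.py '[[[0, 0, 0, 0, 0, 0], [0, 0, 0, 0, 0, 0], [0, 0, 0, 0, 0, 0], [0, 0, 0, 0, 0, 0], [0, 0, 0, 0, 0, 0]]]' 0.055 30
python3 - <<'E'
from bench import r
from h import *
c=r.camera_info('wrist');o=r.get_obs();p,d=r.grab_frame('wrist');cv2.imwrite('pics/w6.png',p[150:]);print(o['moment'])
E
```

```text
clock: 12.5
tcp_pos: [0.5781, 0.2478, 0.1287]
orientation: [3.14, 0.0, 0.001]
contact_force: [-0.3, 0.4, 0.8]
grip_width: 0.085
gripper_force: 0.0
clock: 13.0
tcp_pos: [0.5783, 0.2479, 0.129]
orientation: [3.14, -0.0, 0.001]
contact_force: [-0.1, -0.5, 1.0]
grip_width: 0.0658
gripper_force: 0.0
clock: 13.5
tcp_pos: [0.5785, 0.248, 0.1293]
orientation: [3.14, -0.0, 0.002]
contact_force: [0.1, -0.4, 4.6]
grip_width: 0.0602
gripper_force: 32.9
[-0.01400536  0.02218618 -0.03375261]
```

View pics/w6.png

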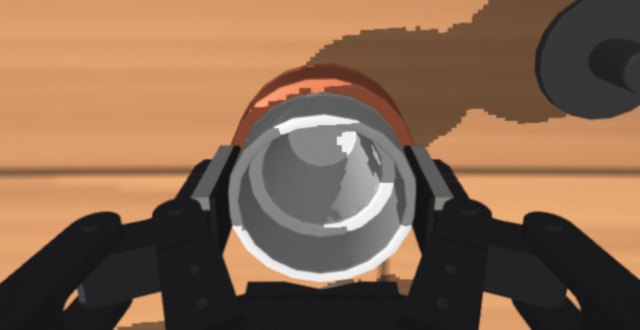

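The cup collar is held squarely between the pads, with the brown rim below and clear. Next I lift straight up.

```bash
python3 drive.py '[[[0, 0, -0.5, 0, 0, 0], [0, 0, -1.2, 0, 0, 0], [0, 0, -2, 0, 0, 0], [0, 0, -3, 0, 0, 0], [0, 0, -4, 0, 0, 0]]]'
python3 drive.py '[[[0, 0, -2, 0, 0, 0], [0, 0, -5, 0, 0, 0], [0, 0, -8, 0, 0, 0], [0, 0, -10, 0, 0, 0], [0, 0, -11, 0, 0, 0]]]'
python3 drive.py '[[[0, 2, 0, 0, 0, 0], [0, 5, 0, 0, 0, 0], [0, 9, 0, 0, 0, 0], [0, 13, 0, 0, 0, 0], [0, 17, 0, 0, 0, 0]]]'
python3 drive.py '[[[0, 4, 0, 0, 0, 0], [0, 8, 0, 0, 0, 0], [0, 12, 0, 0, 0, 0], [0, 16, 0, 0, 0, 0], [0, 20, 0, 0, 0, 0]]]'
python3 drive.py '[[[-1, 4, 0, 0, 0, 0], [-2, 8, 0, 0, 0, 0], [-3, 12, 0, 0, 0, 0], [-3, 15, 0, 0, 0, 0], [-3, 17, 0, 0, 0, 0]]]'
python3 drive.py '[[[0, 2, 0, 0, 0, 0], [0, 3.5, 0, 0, 0, 0], [0, 3.6, 0, 0, 0, 0], [0, 3.6, 0, 0, 0, 0], [0, 3.6, 0, 0, 0, 0]]]'
python3 - <<'E'
from bench import r
from h import *
o=r.get_obs();print(o['tcp_pos'],o['grip_width'])
c=r.camera_info('top');q,d=r.grab_frame('top');np.savez('top1.npz',p=q,d=d);X=cloud(c,d)
m=(np.hypot(X[...,0]-.5785,X[...,1]-.2463)<.05)&(X[...,2]>.05);print('brown',cv2.minEnclosingCircle(X[m][:,:2].astype(np.float32)),np.nanmax(X[m][:,2]))
c=r.camera_info('wrist');p,d=r.grab_frame('wrist');cv2.imwrite('pics/w7.png',p)
E
```

```text
clock: 14.05
tcp_pos: [0.5782, 0.2479, 0.17]
orientation: [3.14, -0.0, 0.001]
contact_force: [-0.6, -0.6, -0.5]
grip_width: 0.0596
gripper_force: 32.5
clock: 14.55
tcp_pos: [0.5788, 0.2485, 0.282]
orientation: [-3.141, 0.0, -0.007]
contact_force: [-0.6, 0.5, -1.7]
grip_width: 0.06
gripper_force: 32.6
clock: 15.05
tcp_pos: [0.5776, 0.0765, 0.2789]
orientation: [3.14, 0.001, -0.0]
contact_force: [0.6, 0.0, -0.3]
grip_width: 0.0602
gripper_force: 32.6
clock: 15.55
tcp_pos: [0.5775, -0.1235, 0.2793]
orientation: [3.14, 0.0, -0.0]
contact_force: [0.1, 0.3, -1.4]
grip_width: 0.0601
gripper_force: 32.6
clock: 16.05
tcp_pos: [0.5467, -0.2951, 0.2794]
orientation: [3.139, -0.005, -0.001]
contact_force: [0.1, 0.2, -0.7]
grip_width: 0.0599
gripper_force: 32.6
clock: 16.55
tcp_pos: [0.5485, -0.3263, 0.2797]
orientation: [3.141, 0.003, 0.001]
contact_force: [-0.4, -0.3, -1.2]
grip_width: 0.06
gripper_force: 32.6
[ 0.54849801 -0.32633005  0.27968774] 0.060029941021447986
brown ((0.5777746438980103, 0.24725818634033203), 0.036468248814344406) 0.06659254030033046
```

View pics/w7.png

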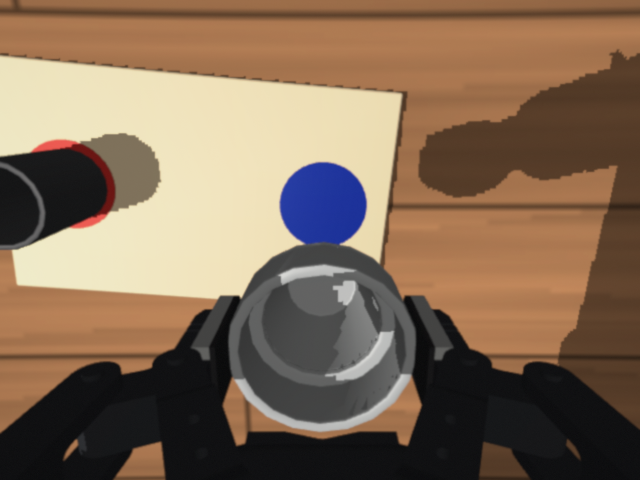

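The wrist view shows the blue disc at (323,204) in line with the held cup (322), and the jar standing on red. The brown cup hasn't moved. Now I lower the cup.

To row units: 0.153 m is 15.3, 0.14 m is 14.

```bash
python3 drive.py '[[[-0.1, 0.05, 4, 0, 0, 0], [-0.1, 0.05, 8, 0, 0, 0], [-0.1, 0.05, 11.5, 0, 0, 0], [-0.1, 0.05, 14, 0, 0, 0], [-0.1, 0.05, 15.3, 0, 0, 0]]]'
python3 drive.py '[[[0, 0, 0, 0, 0, 0], [0, 0, 0, 0, 0, 0], [0, 0, 0, 0, 0, 0]]]'
```

```text
clock: 17.15
tcp_pos: [0.5464, -0.3272, 0.1244]
orientation: [-3.141, -0.002, 0.004]
contact_force: [0.5, 0.2, -1.3]
grip_width: 0.0596
gripper_force: 32.6
clock: 17.45
tcp_pos: [0.5483, -0.3291, 0.1287]
orientation: [3.139, 0.0, 0.005]
contact_force: [0.3, 0.7, -0.4]
grip_width: 0.0597
gripper_force: 32.6
```

To row units: 0.0095 m is 0.95, 0.008 m is 0.8.

```bash
python3 drive.py '[[[-0.08, -0.12, 0.3, 0, 0, 0], [-0.08, -0.12, 0.6, 0, 0, 0], [-0.08, -0.12, 0.8, 0, 0, 0], [-0.08, -0.12, 0.95, 0, 0, 0], [-0.08, -0.12, 0.95, 0, 0, 0]]]'
python3 drive.py '[[[0, 0, 0.05, 0, 0, 0], [0, 0, 0.1, 0, 0, 0], [0, 0, 0.1, 0, 0, 0]]]'
python3 drive.py '[[[0, 0, 0.05, 0, 0, 0], [0, 0, 0.1, 0, 0, 0], [0, 0, 0.1, 0, 0, 0]]]'
```

```text
clock: 17.95
tcp_pos: [0.5465, -0.3275, 0.1173]
orientation: [3.14, -0.0, 0.001]
contact_force: [0.1, -0.5, -1.2]
grip_width: 0.0604
gripper_force: 32.7
clock: 18.25
tcp_pos: [0.5465, -0.3275, 0.1173]
orientation: [3.14, -0.0, 0.001]
contact_force: [-2.6, 1.3, 8.7]
grip_width: 0.0601
gripper_force: 33.6
clock: 18.55
tcp_pos: [0.5466, -0.3275, 0.1172]
orientation: [3.14, -0.0, 0.002]
contact_force: [-4.9, 3.4, 15.4]
grip_width: 0.0598
gripper_force: 34.3
```

To row units: -0.0015 m is -0.15, -0.001 m is -0.1.

```bash
python3 drive.py '[[[0, 0, -0.1, 0, 0, 0], [0, 0, -0.15, 0, 0, 0]]]'
python3 drive.py '[[[0, 0, 0, 0, 0, 0], [0, 0, 0, 0, 0, 0], [0, 0, 0, 0, 0, 0], [0, 0, 0, 0, 0, 0], [0, 0, 0, 0, 0, 0]]]' 0.085
python3 drive.py '[[[0, 0, -1, 0, 0, 0], [0, 0, -4, 0, 0, 0], [0, 0, -8, 0, 0, 0], [0, 0, -12, 0, 0, 0], [0, 0, -16, 0, 0, 0]]]'
python3 drive.py '[[[0, -23, 0, 0, 0, 0], [0, -23, 0, 0, 0, 0], [0, -23, 0, 0, 0, 0], [0, -23, 0, 0, 0, 0], [0, -23, 0, 0, 0, 0]]]' 0.05
python3 drive.py '[[[-3, -23, 0, 0, 0, 0], [-3, -23, 0, 0, 0, 0], [-3, -23, 0, 0, 0, 0], [-3, -23, 0, 0, 0, 0], [-3, -23, 0, 0, 0, 0]]]'
python3 drive.py '[[[-4.5, -10, 0, 0, 0, 0], [-4.5, -10, 0, 0, 0, 0], [-4.5, -10, 0, 0, 0, 0], [-4.5, -10, 0, 0, 0, 0]]]'
python3 - <<'E'
from bench import r
from h import *
r.grab_frame('wrist');o=r.get_obs();c=r.camera_info('wrist');p,d=r.grab_frame('wrist');X=cloud(c,d)
print(o['tcp_pos'])
m=(np.hypot(X[...,0]-.437,X[...,1]-.234)<.045)&(abs(X[...,2]-.13)<.004);P=X[m][:,:2].astype(np.float32);print(cv2.minEnclosingCircle(P)); v,u=np.where(m);print('col',u.min(),u.max())
c=r.camera_info('top');q,d=r.grab_frame('top');X=cloud(c,d)
for n,x,y,h in(('cup',.547,-.328,.072),('jar',.5645,-.119,.092)):
    m=(np.hypot(X[...,0]-x,X[...,1]-y)<.05)&(abs(X[...,2]-h)<.008);print(n,cv2.minEnclosingCircle(X[m][:,:2].astype(np.float32)),np.median(X[m][:,2]))
E
```

```text
clock: 18.75
tcp_pos: [0.5465, -0.3275, 0.1173]
orientation: [3.14, -0.0, 0.002]
contact_force: [-1.7, 0.7, 2.7]
grip_width: 0.0602
gripper_force: 33.1
clock: 19.25
tcp_pos: [0.5464, -0.3275, 0.1167]
orientation: [3.14, -0.0, 0.001]
contact_force: [-0.7, 0.1, 1.4]
grip_width: 0.0854
gripper_force: 0.0
clock: 19.75
tcp_pos: [0.5461, -0.3271, 0.2792]
orientation: [3.14, 0.0, 0.002]
contact_force: [0.8, -1.0, -0.8]
grip_width: 0.0847
gripper_force: 0.0
clock: 20.25
tcp_pos: [0.5462, -0.0926, 0.2775]
orientation: [3.141, 0.007, 0.003]
contact_force: [1.3, 0.4, 0.5]
grip_width: 0.0502
gripper_force: 0.0
clock: 20.75
tcp_pos: [0.5153, 0.137, 0.2773]
orientation: [-3.142, -0.006, -0.003]
contact_force: [1.0, 0.1, 0.2]
grip_width: 0.0498
gripper_force: 0.0
clock: 21.15
tcp_pos: [0.4702, 0.235, 0.2767]
orientation: [3.141, 0.008, 0.002]
contact_force: [-0.0, -1.0, -0.1]
grip_width: 0.0501
gripper_force: 0.0
[0.47130371 0.23286035 0.27646066]
((0.4374028146266937, 0.2338024377822876), 0.01011886727064848)
col 301 334
cup ((0.5462243556976318, -0.3260549306869507), 0.0315384641289711) 0.07043957984799859
jar ((0.564677357673645, -0.11963959038257599), 0.029854947701096535) 0.0908575621268048
```

To row units: -0.0018 m is -0.18, 0.06 m is 6.

```bash
python3 drive.py '[[[-3.4, -0.18, 0, 0, 0, 0], [-3.4, -0.18, 0, 0, 0, 0], [-3.4, -0.18, 3, 0, 0, 0], [-3.4, -0.18, 6, 0, 0, 0], [-3.4, -0.18, 6, 0, 0, 0]]]'
python3 drive.py '[[[0, 0, 0, 0, 0, 0], [0, 0, 0, 0, 0, 0], [0, 0, 0, 0, 0, 0], [0, 0, 0, 0, 0, 0]]]'
python3 - <<'E'
from bench import r
from h import *
o=r.get_obs();c=r.camera_info('wrist');p,d=r.grab_frame('wrist');X=cloud(c,d);cv2.imwrite('pics/w8.png',p)
print(o['tcp_pos'],o['orientation'])
m=(np.hypot(X[...,0]-.437,X[...,1]-.234)<.02)&(abs(X[...,2]-.13)<.004);P=X[m][:,:2].astype(np.float32);print(cv2.minEnclosingCircle(P)); v,u=np.where(m);print('col',u.min(),u.max())
E
```

```text
clock: 21.8
tcp_pos: [0.4366, 0.2315, 0.2129]
orientation: [3.136, -0.004, -0.007]
contact_force: [-0.2, 0.0, -0.0]
grip_width: 0.0506
gripper_force: 0.0
clock: 22.2
tcp_pos: [0.438, 0.2347, 0.2169]
orientation: [3.141, -0.0, 0.004]
contact_force: [0.5, 0.7, -0.3]
grip_width: 0.0497
gripper_force: 0.0
[0.43795516 0.2347034  0.21693   ] [ 3.14095590e+00 -3.99764017e-04  3.83087583e-03]
((0.437424898147583, 0.23361408710479736), 0.010098780505359173)
col 298 343
```

View pics/w8.png

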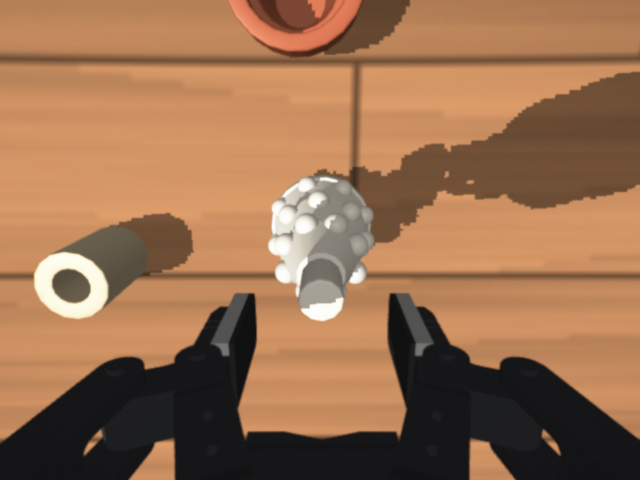

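The tree top at (321,300) is centred between the fingers (323). Descending to grip the cylinder.

Units first: shifts go in cm and turns go in units of 0.05 rad. So 0.039 m is 3.9, 0.035 m is 3.5.

```bash
python3 drive.py '[[[-0.05, 0, 1.5, 0, 0, 0], [-0.05, 0, 2.8, 0, 0, 0], [-0.05, 0, 3.5, 0, 0, 0], [-0.05, 0, 3.9, 0, 0, 0], [-0.05, 0, 3.9, 0, 0, 0]]]'
python3 drive.py '[[[0, 0, 0, 0, 0, 0], [0, 0, 0, 0, 0, 0], [0, 0, 0, 0, 0, 0], [0, 0, 0, 0, 0, 0], [0, 0, 0, 0, 0, 0]]]' 0.026
python3 drive.py '[[[0, 0, 0, 0, 0, 0], [0, 0, 0, 0, 0, 0], [0, 0, 0, 0, 0, 0], [0, 0, 0, 0, 0, 0], [0, 0, 0, 0, 0, 0]]]' 0.012 50
```

```text
clock: 22.75
tcp_pos: [0.4367, 0.2343, 0.1763]
orientation: [3.14, 0.0, -0.001]
contact_force: [-0.3, 0.3, -0.1]
grip_width: 0.0499
gripper_force: 0.0
clock: 23.25
tcp_pos: [0.437, 0.2344, 0.177]
orientation: [3.14, -0.0, 0.001]
contact_force: [0.0, 0.1, 0.1]
grip_width: 0.0261
gripper_force: 0.0
clock: 23.75
tcp_pos: [0.4371, 0.2347, 0.1771]
orientation: [3.141, 0.0, 0.002]
contact_force: [-1.5, 1.0, 2.6]
grip_width: 0.0184
gripper_force: 48.9
```

To row units: -0.06 m is -6, -0.04 m is -4.

```bash
python3 drive.py '[[[0, 0, -0.8, 0, 0, 0], [0, 0, -2.2, 0, 0, 0], [0, 0, -4, 0, 0, 0], [0, 0, -6, 0, 0, 0], [0, 0, -8, 0, 0, 0]]]'
python3 drive.py '[[[0, 0, -2, 0, 0, 0], [0, 0, -3.5, 0, 0, 0], [0, 0, -4.5, 0, 0, 0], [0, 0, -5, 0, 0, 0], [0.2, 1, -5, 0, 0, 0]]]'
python3 drive.py '[[[0.5, 2, 0, 0, 0, 0], [1.5, 5, 0, 0, 0, 0], [2.2, 8, 0, 0, 0, 0], [3, 11, 0, 0, 0, 0], [3.8, 14, 0, 0, 0, 0]]]'
python3 drive.py '[[[0.8, 3, 0, 0, 0, 0], [1.6, 6, 0, 0, 0, 0], [2.4, 9, 0, 0, 0, 0], [3.2, 12, 0, 0, 0, 0], [4, 15, 0, 0, 0, 0]]]'
python3 drive.py '[[[0.8, 3, 0, 0, 0, 0], [1.6, 6, 0, 0, 0, 0], [2.4, 9, 0, 0, 0, 0], [3, 11.5, 0, 0, 0, 0], [3.5, 13.5, 0, 0, 0, 0]]]'
python3 drive.py '[[[0.3, 1.3, 0, 0, 0, 0], [0.35, 2, 0, 0, 0, 0], [0.35, 2.3, 0, 0, 0, 0], [0.35, 2.3, 0, 0, 0, 0], [0.35, 2.3, 0, 0, 0, 0]]]'
python3 - <<'E'
from bench import r
from h import *
o=r.get_obs();print(o['tcp_pos'],o['orientation'])
p,d=r.grab_frame('scene');cv2.imwrite('pics/s2.png',p[60:300,100:460]);p,d=r.grab_frame('wrist');cv2.imwrite('pics/w9.png',p)
E
```

```text
clock: 24.25
tcp_pos: [0.4363, 0.2338, 0.2573]
orientation: [3.139, -0.0, -0.001]
contact_force: [-0.3, -0.3, -2.9]
grip_width: 0.018
gripper_force: 48.9
clock: 24.75
tcp_pos: [0.4385, 0.2255, 0.3071]
orientation: [3.141, 0.004, 0.001]
contact_force: [0.3, 0.1, -4.4]
grip_width: 0.0183
gripper_force: 49.1
clock: 25.25
tcp_pos: [0.4763, 0.0823, 0.306]
orientation: [3.139, -0.001, -0.002]
contact_force: [1.0, -0.0, -3.4]
grip_width: 0.0184
gripper_force: 49.1
clock: 25.75
tcp_pos: [0.516, -0.0676, 0.3062]
orientation: [3.14, -0.001, -0.003]
contact_force: [0.1, -0.1, -2.2]
grip_width: 0.0185
gripper_force: 49.1
clock: 26.25
tcp_pos: [0.5507, -0.2032, 0.3062]
orientation: [3.14, -0.003, -0.003]
contact_force: [0.7, 0.1, -2.9]
grip_width: 0.0184
gripper_force: 49.1
clock: 26.75
tcp_pos: [0.5553, -0.2222, 0.3077]
orientation: [3.141, 0.002, 0.001]
contact_force: [0.3, -0.2, -3.1]
grip_width: 0.0185
gripper_force: 49.1
[ 0.55531115 -0.22223016  0.30766313] [3.14065846e+00 2.27845940e-03 9.35948395e-04]
```

View pics/w9.png

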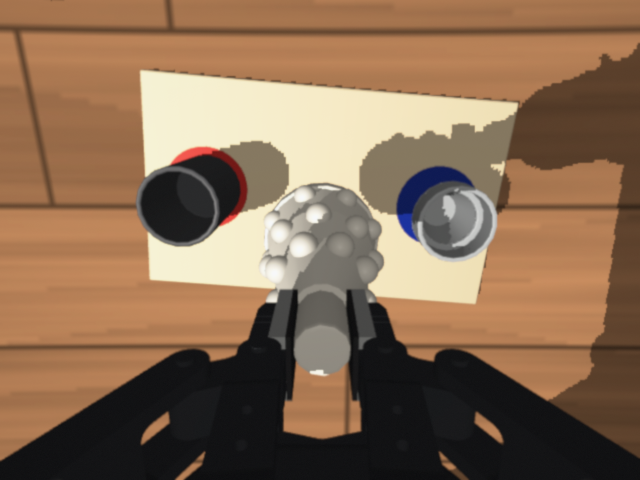

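The tree hangs upright at (322,280), between the jar on red (190,200) and the cup on blue (445,215). Lowering.

To row units: 0.105 m is 10.5, 0.092 m is 9.2.

```bash
python3 drive.py '[[[0, 0.1, 2, 0, 0, 0], [0, 0.1, 4.5, 0, 0, 0], [0, 0.1, 7, 0, 0, 0], [0, 0.1, 9.2, 0, 0, 0], [0, 0.1, 10.5, 0, 0, 0]]]'
python3 drive.py '[[[0, 0, 0, 0, 0, 0], [0, 0, 0, 0, 0, 0], [0, 0, 0, 0, 0, 0], [0, 0, 0, 0, 0, 0]]]'
```

```text
clock: 27.35
tcp_pos: [0.5547, -0.2237, 0.201]
orientation: [3.141, 0.001, -0.002]
contact_force: [-0.2, 0.5, -2.3]
grip_width: 0.018
gripper_force: 49.2
clock: 27.75
tcp_pos: [0.556, -0.2248, 0.2039]
orientation: [3.139, -0.0, 0.004]
contact_force: [-0.4, 0.3, -3.2]
grip_width: 0.0182
gripper_force: 49.1
```

```bash
python3 drive.py '[[[-0.05, -0.13, 0.4, 0, 0, 0], [-0.05, -0.13, 0.8, 0, 0, 0], [-0.05, -0.13, 1.1, 0, 0, 0], [-0.05, -0.13, 1.2, 0, 0, 0], [-0.05, -0.13, 1.2, 0, 0, 0]]]'
python3 drive.py '[[[0, 0, 0.05, 0, 0, 0], [0, 0, 0.1, 0, 0, 0], [0, 0, 0.1, 0, 0, 0]]]'
python3 drive.py '[[[0, 0, 0.05, 0, 0, 0], [0, 0, 0.1, 0, 0, 0], [0, 0, 0.1, 0, 0, 0]]]'
```

```text
clock: 28.25
tcp_pos: [0.5547, -0.2233, 0.1903]
orientation: [3.14, -0.0, 0.0]
contact_force: [-0.9, -0.6, -2.9]
grip_width: 0.0187
gripper_force: 49.1
clock: 28.55
tcp_pos: [0.5549, -0.2233, 0.1896]
orientation: [3.14, -0.0, 0.001]
contact_force: [-0.4, 0.3, -3.2]
grip_width: 0.0184
gripper_force: 49.1
clock: 28.85
tcp_pos: [0.5551, -0.2233, 0.1892]
orientation: [3.14, 0.0, 0.002]
contact_force: [-1.0, 0.5, 2.2]
grip_width: 0.0186
gripper_force: 49.7
```

To row units: -0.09 m is -9, -0.03 m is -3.

```bash
python3 drive.py '[[[0, 0, 0, 0, 0, 0], [0, 0, 0, 0, 0, 0], [0, 0, 0, 0, 0, 0], [0, 0, 0, 0, 0, 0], [0, 0, 0, 0, 0, 0]]]' 0.045
python3 drive.py '[[[0, 0, -1, 0, 0, 0], [0, 0, -3, 0, 0, 0], [0, 0, -6, 0, 0, 0], [0, 0, -9, 0, 0, 0], [0, 0, -10, 0, 0, 0]]]'
python3 drive.py '[[[2, -23, 0, 0, 0, 0], [2, -23, 0, 0, 0, 0], [2, -23, 0, 0, 0, 0], [2, -23, 0, 0, 0, 0], [2, -23, 0, 0, 0, 0]]]' 0.05
python3 drive.py '[[[1, -10.8, 5, 0, 0, 0], [1, -10.8, 5, 0, 0, 0], [1, -10.8, 5, 0, 0, 0], [1, -10.8, 5, 0, 0, 0]]]'
python3 - <<'E'
from bench import r
from h import *
r.grab_frame('wrist');o=r.get_obs();c=r.camera_info('wrist');p,d=r.grab_frame('wrist');X=cloud(c,d)
print(o['tcp_pos'])
for h in(.036,.012):
    m=(np.hypot(X[...,0]-.61,X[...,1]-.114)<.045)&(abs(X[...,2]-h)<.003);P=X[m][:,:2].astype(np.float32);print(cv2.minEnclosingCircle(P)); v,u=np.where(m);print('col',u.min(),u.max())
c=r.camera_info('top');q,d=r.grab_frame('top');X=cloud(c,d)
for n,x,y,h in(('cup',.547,-.328,.072),('jar',.5645,-.119,.092),('tree',.555,-.223,.142)):
    m=(np.hypot(X[...,0]-x,X[...,1]-y)<.05)&(abs(X[...,2]-h)<.008);print(n,cv2.minEnclosingCircle(X[m][:,:2].astype(np.float32)),np.median(X[m][:,2]))
E
```

```text
clock: 29.35
tcp_pos: [0.5549, -0.2233, 0.1887]
orientation: [3.14, -0.0, 0.001]
contact_force: [-0.6, -0.2, -0.0]
grip_width: 0.0449
gripper_force: 0.0
clock: 29.85
tcp_pos: [0.5562, -0.2235, 0.2928]
orientation: [3.138, -0.0, 0.01]
contact_force: [0.2, -0.5, 0.7]
grip_width: 0.0452
gripper_force: 0.0
clock: 30.35
tcp_pos: [0.5745, 0.0117, 0.2884]
orientation: [-3.141, -0.007, -0.001]
contact_force: [0.3, 0.1, -1.2]
grip_width: 0.0499
gripper_force: 0.0
clock: 30.75
tcp_pos: [0.5835, 0.119, 0.2365]
orientation: [3.141, 0.01, -0.004]
contact_force: [-1.4, -0.6, 0.3]
grip_width: 0.0503
gripper_force: 0.0
[0.58421574 0.11618121 0.23733383]
((0.6104780435562134, 0.11359561234712601), 0.01003606989979744)
col 309 337
((0.6102585792541504, 0.11345092952251434), 0.031017009168863297)
col 281 365
cup ((0.5454733371734619, -0.3267984092235565), 0.03216118738055229) 0.07050279681696087
jar ((0.5648820400238037, -0.11959962546825409), 0.03005978651344776) 0.09047501536812547
tree ((0.5548189282417297, -0.22286544740200043), 0.009577524848282337) 0.14148203981999796
```

To row units: 0.001 m is 0.1, 0.11 m is 11.

```bash
python3 drive.py '[[[2.6, 0.1, 5, 0, 0, 0], [2.6, 0.1, 9, 0, 0, 0], [2.6, 0.1, 11, 0, 0, 0], [2.6, 0.1, 11, 0, 0, 0], [2.6, 0.1, 11, 0, 0, 0]]]'
python3 drive.py '[[[0, 0, 0, 0, 0, 0], [0, 0, 0, 0, 0, 0], [0, 0, 0, 0, 0, 0], [0, 0, 0, 0, 0, 0]]]' >/dev/null
python3 - <<'E'
from bench import r
from h import *
o=r.get_obs();c=r.camera_info('wrist');p,d=r.grab_frame('wrist');X=cloud(c,d);cv2.imwrite('pics/w10.png',p)
print(o['tcp_pos'],o['orientation'])
m=(np.hypot(X[...,0]-.61,X[...,1]-.114)<.02)&(abs(X[...,2]-.036)<.003);P=X[m][:,:2].astype(np.float32);print(cv2.minEnclosingCircle(P)); v,u=np.where(m);print('col',u.min(),u.max())
E
```

```text
clock: 31.4
tcp_pos: [0.6116, 0.1123, 0.1292]
orientation: [3.14, -0.003, 0.003]
contact_force: [-0.2, 0.3, 0.3]
grip_width: 0.0499
gripper_force: 0.0
[0.6112388  0.11374204 0.1290127 ] [3.14031504e+00 5.86241808e-05 3.04269582e-03]
((0.6107319593429565, 0.11341508477926254), 0.010135986842215061)
col 297 341
```

View pics/w10.png

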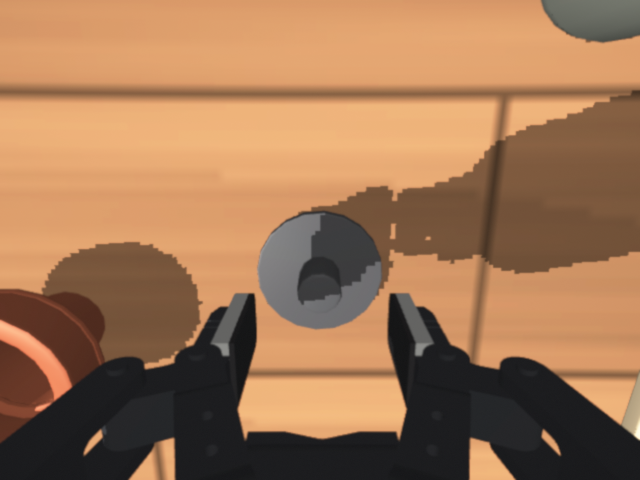

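The lid knob at (319,285) is nearly centred between the fingers, so I shift 1.5 mm and descend.

```bash
python3 drive.py '[[[-0.07, -0.15, 1.5, 0, 0, 0], [-0.07, -0.15, 3, 0, 0, 0], [-0.07, -0.15, 3.6, 0, 0, 0], [-0.07, -0.15, 3.8, 0, 0, 0], [-0.07, -0.15, 3.8, 0, 0, 0]]]'
python3 drive.py '[[[0, 0, 0, 0, 0, 0], [0, 0, 0, 0, 0, 0], [0, 0, 0, 0, 0, 0], [0, 0, 0, 0, 0, 0], [0, 0, 0, 0, 0, 0]]]' 0.026
python3 drive.py '[[[0, 0, 0, 0, 0, 0], [0, 0, 0, 0, 0, 0], [0, 0, 0, 0, 0, 0], [0, 0, 0, 0, 0, 0], [0, 0, 0, 0, 0, 0]]]' 0.012 40
```

```text
clock: 32.35
tcp_pos: [0.61, 0.115, 0.0894]
orientation: [3.14, -0.0, -0.001]
contact_force: [0.6, 0.2, 0.7]
grip_width: 0.0502
gripper_force: 0.0
clock: 32.85
tcp_pos: [0.6104, 0.1151, 0.0904]
orientation: [3.14, -0.0, 0.002]
contact_force: [-0.7, 0.4, -0.3]
grip_width: 0.0257
gripper_force: 0.0
clock: 33.35
tcp_pos: [0.6104, 0.115, 0.0905]
orientation: [3.14, -0.0, 0.002]
contact_force: [-1.5, 0.0, 5.3]
grip_width: 0.0181
gripper_force: 39.2
```

```bash
python3 drive.py '[[[0, 0, -1, 0, 0, 0], [0, 0, -3, 0, 0, 0], [0, 0, -6, 0, 0, 0], [0, 0, -9, 0, 0, 0], [0, 0, -13, 0, 0, 0]]]'
python3 drive.py '[[[-0.5, 3, 0, 0, 0, 0], [-1.5, 7, 0, 0, 0, 0], [-2.5, 11, 0, 0, 0, 0], [-3.5, 15, 0, 0, 0, 0], [-4, 19, 0, 0, 0, 0]]]'
python3 drive.py '[[[-0.3, 3, 0, 0, 0, 0], [-0.5, 4.3, 0, 0, 0, 0], [-0.5, 4.4, 0, 0, 0, 0], [-0.5, 4.4, 0, 0, 0, 0], [-0.5, 4.4, 0, 0, 0, 0]]]'
python3 drive.py '[[[0, 0, 0, 0, 0, 0], [0, 0, 0, 0, 0, 0]]]' >/dev/null
python3 - <<'E'
from bench import r
from h import *
o=r.get_obs();p,d=r.grab_frame('wrist');cv2.imwrite('pics/w11.png',p)
print(o['tcp_pos'],o['orientation'],o['grip_width'])
E
```

```text
clock: 33.85
tcp_pos: [0.609, 0.1151, 0.2202]
orientation: [3.14, 0.0, -0.004]
contact_force: [-0.1, 0.0, -1.2]
grip_width: 0.0184
gripper_force: 39.1
clock: 34.35
tcp_pos: [0.569, -0.0761, 0.2207]
orientation: [3.14, 0.001, 0.0]
contact_force: [-0.0, 1.6, -1.3]
grip_width: 0.0184
gripper_force: 39.1
clock: 34.85
tcp_pos: [0.5656, -0.1162, 0.2205]
orientation: [3.141, 0.005, 0.001]
contact_force: [0.6, 0.4, -2.0]
grip_width: 0.0181
gripper_force: 39.2
[ 0.56542798 -0.11741647  0.22049436] [3.14046068e+00 3.13201525e-03 1.17977476e-03] 0.01826165581193565
```

View pics/w11.png

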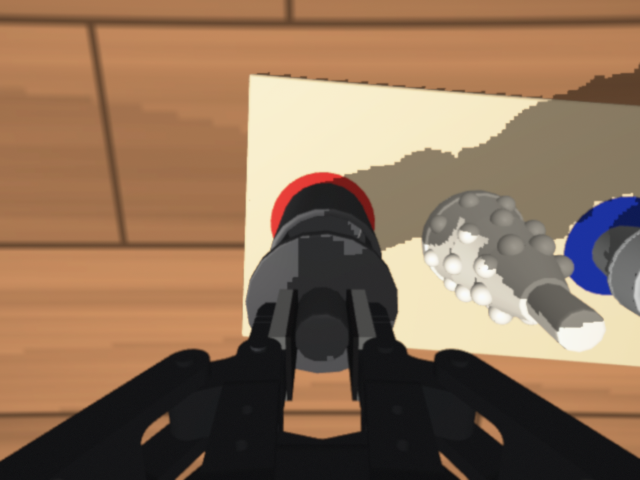

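The lid is level and lined up over the jar (lid at (322,300), jar column 323). Lowering in two steps.

To row units: 0.032 m is 3.2, 0.028 m is 2.8.

```bash
python3 drive.py '[[[0, 0.1, 1, 0, 0, 0], [0, 0.1, 2, 0, 0, 0], [0, 0.1, 2.8, 0, 0, 0], [0, 0.1, 3.2, 0, 0, 0], [0, 0.1, 3.2, 0, 0, 0]]]'
python3 drive.py '[[[0, 0, 0, 0, 0, 0], [0, 0, 0, 0, 0, 0], [0, 0, 0, 0, 0, 0], [0, 0, 0, 0, 0, 0]]]'
```

```text
clock: 35.6
tcp_pos: [0.5647, -0.1197, 0.1874]
orientation: [3.14, -0.0, -0.002]
contact_force: [-0.6, 0.3, -0.0]
grip_width: 0.0181
gripper_force: 39.2
clock: 36.0
tcp_pos: [0.5653, -0.1198, 0.1888]
orientation: [3.14, -0.0, 0.002]
contact_force: [-1.0, -0.3, -1.2]
grip_width: 0.0184
gripper_force: 39.2
```

```bash
python3 drive.py '[[[-0.03, -0.06, 0.3, 0, 0, 0], [-0.03, -0.06, 0.6, 0, 0, 0], [-0.03, -0.06, 0.9, 0, 0, 0], [-0.03, -0.06, 1, 0, 0, 0], [-0.03, -0.06, 1, 0, 0, 0]]]'
python3 drive.py '[[[0, 0, 0.05, 0, 0, 0], [0, 0, 0.1, 0, 0, 0], [0, 0, 0.1, 0, 0, 0]]]'
```

```text
clock: 36.5
tcp_pos: [0.5647, -0.1192, 0.1782]
orientation: [3.14, 0.0, 0.0]
contact_force: [-0.5, -0.1, -0.2]
grip_width: 0.0182
gripper_force: 39.2
clock: 36.8
tcp_pos: [0.5649, -0.1192, 0.1775]
orientation: [3.14, -0.0, 0.001]
contact_force: [0.6, 0.0, -1.4]
grip_width: 0.0179
gripper_force: 39.2
```

To row units: 0.0005 m is 0.05.

```bash
python3 drive.py '[[[0, 0, 0.05, 0, 0, 0], [0, 0, 0.05, 0, 0, 0], [0, 0, 0.05, 0, 0, 0]]]'
```

```text
clock: 37.1
tcp_pos: [0.5649, -0.1192, 0.177]
orientation: [3.14, -0.0, 0.001]
contact_force: [0.5, -0.6, -0.9]
grip_width: 0.018
gripper_force: 39.2
```

```bash
python3 drive.py '[[[0, 0, 0.05, 0, 0, 0], [0, 0, 0.05, 0, 0, 0], [0, 0, 0.05, 0, 0, 0]]]'; python3 drive.py '[[[0, 0, 0.05, 0, 0, 0], [0, 0, 0.05, 0, 0, 0], [0, 0, 0.05, 0, 0, 0]]]'
```

```text
clock: 37.4
tcp_pos: [0.5649, -0.1192, 0.1765]
orientation: [3.14, 0.0, 0.001]
contact_force: [0.5, -1.4, -0.7]
grip_width: 0.0183
gripper_force: 39.2
clock: 37.7
tcp_pos: [0.565, -0.1192, 0.1764]
orientation: [3.14, -0.0, 0.002]
contact_force: [-2.0, 0.2, 5.4]
grip_width: 0.0181
gripper_force: 39.7
```

Seated. Next: release, raise and check.

To row units: -0.12 m is -12, -0.1 m is -10.

```bash
python3 drive.py '[[[0, 0, 0, 0, 0, 0], [0, 0, 0, 0, 0, 0], [0, 0, 0, 0, 0, 0], [0, 0, 0, 0, 0, 0], [0, 0, 0, 0, 0, 0]]]' 0.045
python3 drive.py '[[[0, 0, -1, 0, 0, 0], [0, 0, -3, 0, 0, 0], [0, 0, -6, 0, 0, 0], [0, 0, -9, 0, 0, 0], [0, 0, -12, 0, 0, 0]]]'
python3 drive.py '[[[-8, -10, -3, 0, 0, 0], [-8, -10, -3, 0, 0, 0], [-8, -10, -3, 0, 0, 0], [-8, -10, -3, 0, 0, 0], [-8, -10, -3, 0, 0, 0]]]'
python3 - <<'E'
from bench import r
from h import *
c=r.camera_info('top');q,d=r.grab_frame('top');X=cloud(c,d)
for n,x,y,h in(('cup',.547,-.328,.072),('lidplate',.5645,-.119,.0985),('knob',.5645,-.119,.122),('tree',.555,-.223,.142),('brown',.578,.247,.06),('jug',.745,.003,.1),('prop',.4125,.3845,.06)):
    m=(np.hypot(X[...,0]-x,X[...,1]-y)<.05)&(abs(X[...,2]-h)<.006);print(n,cv2.minEnclosingCircle(X[m][:,:2].astype(np.float32)),np.median(X[m][:,2]))
a=q[190:320,330:500];s=r.grab_frame('scene')[0][120:320,150:510]
cv2.imwrite('pics/f.png',np.vstack([cv2.resize(s,(720,400)),cv2.copyMakeBorder(a,0,0,0,720-170,cv2.BORDER_CONSTANT)]))
E
```

```text
clock: 38.2
tcp_pos: [0.5649, -0.1192, 0.1759]
orientation: [3.14, -0.0, 0.001]
contact_force: [-0.3, 0.2, 0.1]
grip_width: 0.045
gripper_force: 0.0
clock: 38.7
tcp_pos: [0.5647, -0.119, 0.298]
orientation: [3.14, 0.0, 0.002]
contact_force: [0.9, -0.3, 0.2]
grip_width: 0.0448
gripper_force: 0.0
clock: 39.2
tcp_pos: [0.4849, -0.0188, 0.3268]
orientation: [3.14, 0.002, 0.004]
contact_force: [0.6, -0.5, -0.3]
grip_width: 0.0452
gripper_force: 0.0
cup ((0.5464405417442322, -0.32594382762908936), 0.03128167614340782) 0.07067577903545465
lidplate ((0.5650866031646729, -0.1201995313167572), 0.030977517366409302) 0.09729701042404294
knob ((0.5640801787376404, -0.11952643096446991), 0.009400869719684124) 0.12102480692158521
tree ((0.5547288656234741, -0.22248268127441406), 0.009473057463765144) 0.1405022183285017
brown ((0.5782158374786377, 0.247101292014122), 0.036456149071455) 0.059147434471677245
jug ((0.7432357668876648, 0.0029544252902269363), 0.019355373457074165) 0.09897294814875487
prop ((0.4123535752296448, 0.3846503496170044), 0.022151250392198563) 0.05912622829901928
```

View pics/f.png

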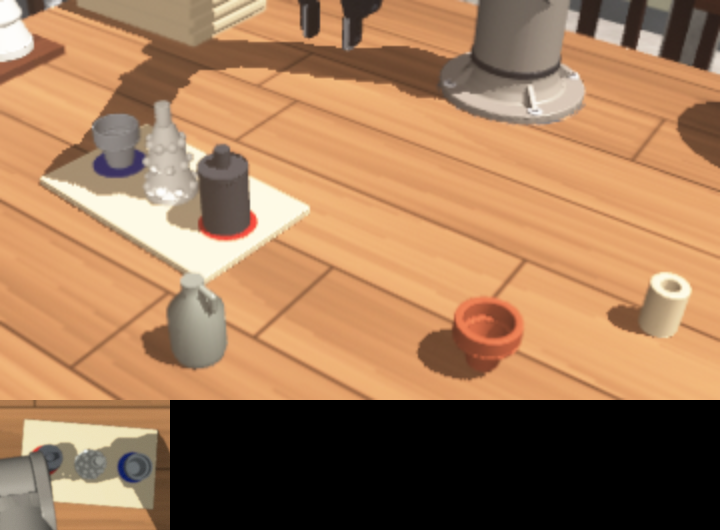

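The picture shows the lidded jar on red (225,195), the tree upright midway (167,155) and the pale cup on blue (118,142). The brown cup, jug and prop are where they started. Handing in.

```bash
python3 -c "
from bench import r
print(r.hand_in())"
```

```text
the job is handed in; nothing more can be done
None
```

Job handed in at about 39 s: the lidded jar is on the red disc, the pale cup on the blue disc and the tree midway, all upright and about 1–2 mm from target by the cameras, and the brown cup, jug and prop have not moved measurably.

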